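Square up the leaning carrier plates for inspection

ROBOT

A 6-joint arm with a two-finger parallel gripper is mounted at the origin on the work surface. World frame = base frame: x ahead of the robot, y to its left, z up, the work surface at z = 0. Lengths are in m, angles in rad, forces in N, time in s.
With the tool pointing down it reaches from about 0.3 to 0.85 m from the base axis. Payload 5.4 kg.
Tool frame: the origin (TCP) lies midway between the tips of the shut fingers; the grasp point (between the pads) lies 19 mm behind it; z points along the fingers, y is the line along which they close (so a half turn about z gives the same grasp; the last joint's range is limited). The gripper opens to 85 mm and grips with 20 to 120 N. Pads are 22 mm wide; open, the fingers measure 114 mm over their backs; the gripper's body (76 mm by 85 mm) begins 54 mm behind the grasp point. The pads swing forward as they close: fully open they stand 13 mm farther back than shut.
Start: joints at [-1.406, 0.158, 1.597, -0, 1.386, -0.21], TCP at [0.21, -0.535, 0.231] pointing down, gripper open.
Joint ranges: [-2.91, 2.91], [-0.94, 2.29], [0.18, 2.7], [-1.29, 4.43], [0.17, 2.64], [-3, 3]. Speed limits (rad/s): [2.57, 2.57, 3.14, 3.14, 3.14, 3.14].

INTERFACE

Orientations are given as a unit quaternion [x, y, z, w].
In Python, from workcell import arm gives the robot as it stands.
- The arm moves only by the shell command python3 -m jog 'ROWS' [FORCE]. ROWS is JSON, one flat list of numbers, 7 for each row, row after row: the shift along the tool's x, y, z in m, then the turn, a rotation vector about the tool's x, y, z in degrees, then the opening, from -1 (shut) to 1 (fully open), so that 0 is half open. In form: [x, y, z, rx, ry, rz, claw, x, y, z, rx, ry, rz, claw, ...]. A call has 1 to 8 rows; each row is the pose to reach, as a shift and turn from the pose commanded when the call began, along the tool's axes at that moment; what a row does not reach only later rows make up. A row lasts 1/8 s, in which the tool goes at most 62.5 mm and 10.7 degrees, less where a joint would pass 70% of its speed; a pose out of reach is approached as far as the arm can. A call with a gripper value outside its range is refused whole. The fingers move at their own pace and stop on an object; FORCE is the grip in N (left out, the last holds). Time passes only in rows, so rows that repeat a pose let the fingers close. It gives the time, the measured TCP pose, the force, the opening and the grip force at its end, in the units of the state.
- arm.sense(): the state, without advancing time (a new reading comes with each control period).
- arm.camera(name): name is "scene" or "top"; returns a dict with "color" (480x640x3 uint8, red, green, blue), "camera_matrix" (3x3 intrinsics, pixels), "k1" (the pictures are not rectified: a ray, as slopes to the right and down, at radius r is drawn at 1 + k1 r^2 times it, then the intrinsics apply), "world_from_camera" (4x4, takes a point from camera to world coordinates). Camera axes: x right, y down, z forward; pixel columns grow to the right and rows downward; lengths in m; the calibration is good to about 2 mm. A picture is of the moment at which its call begins. There is no depth.
- arm.job_done(): hands the job in; it is judged then, once.
The state is a dict: "time": time; "q": joint angles; "qd": joint speeds; "effort": joint torques, N m; "position": TCP position; "ee_rot": TCP orientation; "wrist_force": force on the tool from outside, world axes, zero at the start; "wrist_torque": the same for the moment, N m; "opening": opening from 0.0 (shut) to 1.0 (fully open); "finger_force": force on a finger pad.
Only numpy, scipy, OpenCV 4.12 (cv2) and the standard library are available. Lean on these libraries where they do the work, as an engineer would, in place of code of your own. Each camera call takes 0.05 s, during which the arm holds its last target. There are 200 camera calls.

TASK

The four carrier plates in the squaring fixture have slumped: push the row upright, packed flat against the tall backstop, with all their ends flush against the low end fence. Then stand the blue block upright on the fixture's base, its long face flat against the outermost plate near the middle of the row, so the plates cannot slump again. Leave everything else on the table where it is.

Things in the scene. Friction and masses are not known exactly. Their poses are not given: they have to be found in the camera images.
- fixture: Squaring fixture fixed to the table, yaw within 0.35 rad: grey base 8 thick, x -80 to +100, y -75 to +110, with two walls: tall dark steel backstop (-y side) and low end fence (-x, robot's side). Origin: at table-top height, under the middle of a squared plate's length. Four squared plates have origins at x 0, y -45, -35, -25, -15, z 8, and fill x -55 to +55, y -50 to -10.
- backstop (a point): Point on the backstop's face (fixture x 0, y -50) at its top edge, 80 above the table. The face looks to the fixture's +y; the wall spans fixture x -70 to +95, y -64 to -50, with two lower ribs behind it to y -83. Axes as the fixture's.
- fence (a point): Point on the end fence's face (fixture x -55, y -27.5) at its top edge, 43 above the table. The face looks to the fixture's +x; the wall is 8 thick and spans fixture y -50 to -5. Axes as the fixture's.
- plate1: Carrier plate: copper-coloured slab, three dark rectangles on each face, 110 long (own x), 10 thick (y), 70 high (z), 0.13 to 0.2 kg. Origin: middle of its 110 x 10 underside. Starts on its long edge on the fixture, own x along the fixture's, leaning 26 degrees with its top towards the backstop, its end 6 to 24 off the fence. Nearest the backstop: its top rests on it, its foot about 35 out.
- plate2: Carrier plate: copper-coloured slab, three dark rectangles on each face, 110 long (own x), 10 thick (y), 70 high (z), 0.13 to 0.2 kg. Origin: middle of its 110 x 10 underside. Starts on its long edge on the fixture, own x along the fixture's, leaning 26 degrees with its top towards the backstop, its end 6 to 24 off the fence. Second from the backstop, lying on plate1.
- plate3: Carrier plate: copper-coloured slab, three dark rectangles on each face, 110 long (own x), 10 thick (y), 70 high (z), 0.13 to 0.2 kg. Origin: middle of its 110 x 10 underside. Starts on its long edge on the fixture, own x along the fixture's, leaning 26 degrees with its top towards the backstop, its end 6 to 24 off the fence. Third from the backstop, lying on plate2.
- plate4: Carrier plate: copper-coloured slab, three dark rectangles on each face, 110 long (own x), 10 thick (y), 70 high (z), 0.13 to 0.2 kg. Origin: middle of its 110 x 10 underside. Starts on its long edge on the fixture, own x along the fixture's, leaning 26 degrees with its top towards the backstop, its end 6 to 24 off the fence. Outermost; its foot starts at about fixture y +23.
- block: Blue retaining block, solid, 60 (own x) x 35 (own y) x 55 mm high (own z), 0.25 to 0.4 kg, upright on the table to the left or right of the fixture. Origin: centre of its underside. It can be gripped across its 60 mm length. Standing with its long face flat against four squared plates, its origin is at y = +7.5 of the fixture.
- loupe: Bystander: black stand magnifier, round, 54 diameter, 50 high, on the other side of the fixture from the block. Origin: centre of underside.
- spare: Bystander: a fifth carrier plate like the others, lying flat on the table, 110 x 70 x 10; not part of the row. Origin: centre of its underside.
- mouse: Bystander: white computer mouse, 105 x 60 x 34. Origin: centre of underside.
- ringlight: Bystander: black ring light, 90 outside, 54 inside diameter, 22 high. Origin: centre of underside.
- driver: Bystander: screwdriver lying on the table. Origin: underside, near its middle.
- solvent: Bystander: amber bottle, 60 diameter, 150 high. Origin: centre of underside.
Mind the look-alikes: they are no part of the job. Leave any pink look-alike of the block alone. What is shaped like the plate3 but white is not meant.

How it is judged:
By the outcome, as a careful person would: the job done as asked, in the order asked, and still so for the second after the job is handed in, with the robot touching nothing.
It also fails if it takes over 72 s, if anything falls off the work surface, if the arm or the gripper's body presses on something with over 40 N, if the wrist force passes 120 N, or if a joint passes its speed limit or range.

## Working session

There is one attempt and no reset: what is moved stays moved. The work goes in short steps, Python scripts to look and compute and a shell command to move; the robot and the scene stay as the last step left them, time stands still between calls to the robot, and variables do not carry over. Pictures are saved under pics/ and viewed, at most 13 in all, crops included, and the job is handed in when it is done.

```bash
ls; mkdir -p pics; python3 - <<'E'
from workcell import arm
import cv2,numpy as np
for n in("top","scene"):
    c=arm.camera(n);np.savez(f"pics/{n}0.npz",**c);cv2.imwrite(f"pics/{n}0.png",c["color"][:,:,::-1])
    print(n,c["camera_matrix"].round(1).tolist(),c["k1"],c["world_from_camera"].round(3).tolist())
s=arm.sense();print({k:np.round(v,3).tolist() for k,v in s.items()})
E
```

```text
pics
top [[561.7, 0.0, 313.8], [0.0, 561.7, 242.7], [0.0, 0.0, 1.0]] -0.057828937849761 [[-0.016, -0.998, 0.058, 0.465], [-1.0, 0.016, 0.004, 0.039], [-0.005, -0.058, -0.998, 1.421], [0.0, 0.0, 0.0, 1.0]]
scene [[460.0, 0.0, 318.0], [0.0, 460.0, 236.3], [0.0, 0.0, 1.0]] -0.03503351741837313 [[0.378, 0.78, -0.5, 1.168], [0.926, -0.308, 0.219, -0.262], [0.017, -0.545, -0.838, 1.146], [0.0, 0.0, 0.0, 1.0]]
{'time': 0.1, 'q': [-1.406, 0.159, 1.598, 0.0, 1.386, -0.21], 'qd': [-0.001, -0.002, -0.004, -0.001, -0.001, 0.001], 'effort': [0.001, -39.699, -33.234, -0.0, 0.004, -0.0], 'position': [0.21, -0.535, 0.23], 'ee_rot': [0.982, 0.186, 0.0, -0.001], 'wrist_force': [-0.465, 0.183, 1.52], 'wrist_torque': [-0.008, -0.006, -0.026], 'finger_force': 0.0, 'opening': 0.999}
```

View pics/top0.png

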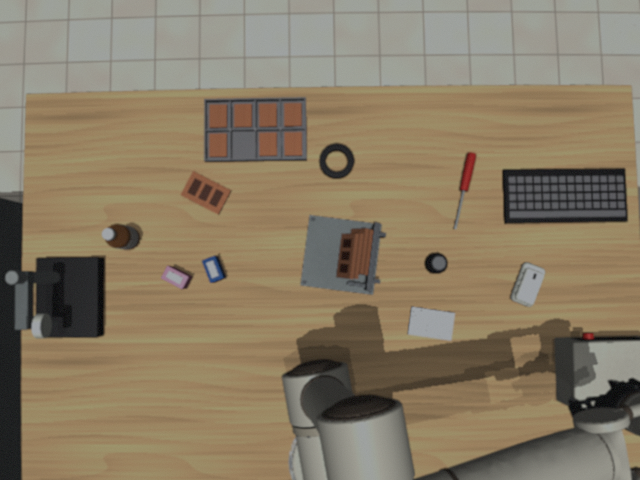

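View pics/scene0.png

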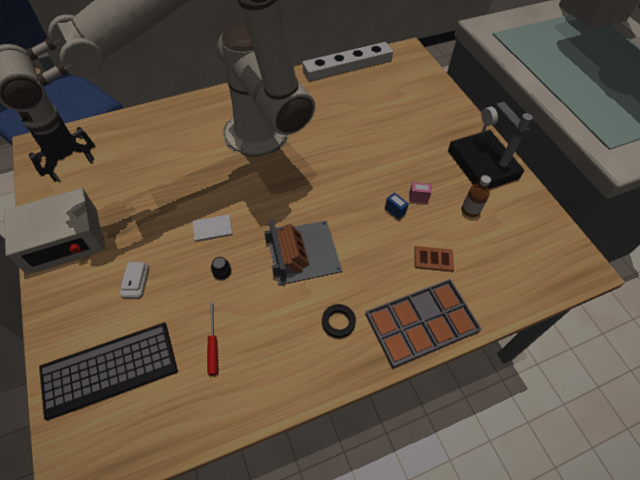

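Top view: the fixture is at (340,255), with its backstop on the right (-y) and its fence at the bottom. Plates slump at (355,255). Candidates for the block are blue at (213,268) and pink at (176,276), so I choose blue. Plate look-alikes are the spare at (206,192), the white plate at (431,322) and the tray at (255,130). The row is the four plates in the fixture.

```bash
cat > h.py <<'E'
import numpy as np,cv2
def ray(c,uv):
    K=c["camera_matrix"];uv=np.atleast_2d(np.float64(uv))
    d=np.array([float(c["k1"]),0,0,0])
    n=cv2.undistortPoints(uv[:,None],K,d)[:,0]
    # k1 model: drawn = n(1+k1 r^2), same as OpenCV
    T=c["world_from_camera"];return T[:3,3],np.c_[n,np.ones(len(n))]@T[:3,:3].T
def onz(c,uv,z):
    o,d=ray(c,uv);return o+d*((z-o[2])/d[:,2])[:,None]
def proj(c,P):
    T=np.linalg.inv(c["world_from_camera"]);P=np.atleast_2d(np.float64(P))
    return cv2.projectPoints(P,cv2.Rodrigues(T[:3,:3])[0],T[:3,3],c["camera_matrix"],np.array([float(c["k1"]),0,0,0]))[0][:,0]
E
python3 - <<'E'
from h import *
for n,(x,y,w,h),(x2,y2,w2,h2) in(("top",(290,205,100,100),(155,240,100,70)),("scene",(255,210,100,85),(375,170,100,60))):
    c=dict(np.load(f"pics/{n}0.npz"));I=c["color"][:,:,::-1];hsv=cv2.cvtColor(I,cv2.COLOR_BGR2HSV)
    a=cv2.resize(I[y:y+h,x:x+w],(400,400*h//w),interpolation=cv2.INTER_CUBIC);b=cv2.resize(I[y2:y2+h2,x2:x2+w2],(400,400*h2//w2),interpolation=cv2.INTER_CUBIC)
    o=np.zeros((max(a.shape[0],b.shape[0]),800,3),np.uint8);o[:a.shape[0],:400]=a;o[:b.shape[0],400:]=b
    cv2.imwrite(f"pics/{n}0c.png",o)
    if n=="top":
        for nm,m,(xx,yy,ww,hh),z in(("base",(hsv[...,1]<70)&(hsv[...,2]>60)&(hsv[...,2]<150),(290,205,100,100),.008),("blue",(hsv[...,0]>100)&(hsv[...,0]<125)&(hsv[...,1]>100),(185,240,50,50),.055)):
            k=np.zeros(m.shape,np.uint8);k[yy:yy+hh,xx:xx+ww]=m[yy:yy+hh,xx:xx+ww]
            cs=max(cv2.findContours(k,0,2)[0],key=cv2.contourArea);r=cv2.boxPoints(cv2.minAreaRect(cs))
            print(nm,cv2.contourArea(cs),r.round(1).tolist(),onz(c,r,z).round(4).tolist())
E
```

```text
base 5223.5 [[299.3999938964844, 285.6000061035156], [308.3999938964844, 213.39999389648438], [387.20001220703125, 223.3000030517578], [378.20001220703125, 295.3999938964844]] [[0.4406, 0.0822, 0.008], [0.6222, 0.0567, 0.008], [0.5939, -0.1419, 0.008], [0.4127, -0.115, 0.008]]
blue 308.5 [[202.39999389648438, 260.5], [216.1999969482422, 255.3000030517578], [224.39999389648438, 277.1000061035156], [210.60000610351562, 282.29998779296875]] [[0.5061, 0.3167, 0.055], [0.5182, 0.2827, 0.055], [0.4648, 0.2631, 0.055], [0.4527, 0.297, 0.055]]
```

View pics/top0c.png

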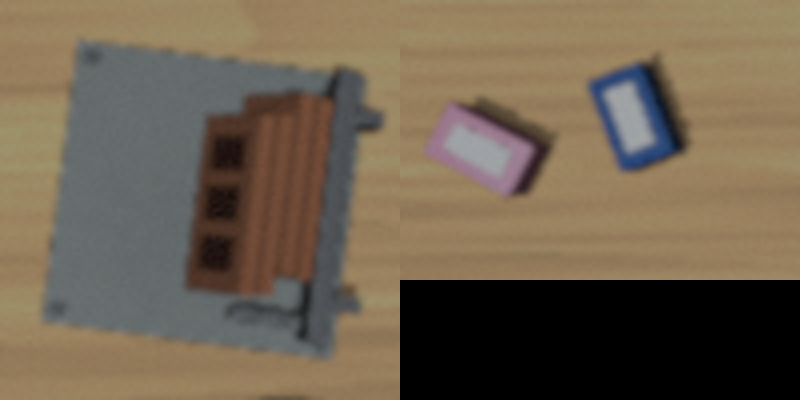

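View pics/scene0c.png

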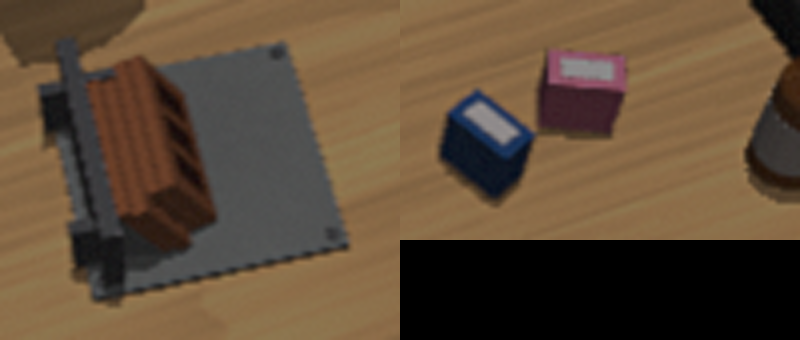

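The crops show the blue block at (213,268) next to the pink one at (176,276). The fixture's base corners are at about (309.5,215), (300.8,285.5) and (372.5,294) in top, and (326,221), (342,272) and (279,284.5) in scene.

```bash
python3 - <<'E'
from h import *
t=dict(np.load("pics/top0.npz"));s=dict(np.load("pics/scene0.npz"))
L=dict(TL=(.1,.11),BL=(-.08,.11),BR=(-.08,-.075),TR=(.1,-.075))
def fit(P,Q):
    P=np.array(P);Q=np.array(Q);a=P-P.mean(0);b=Q-Q.mean(0)
    th=np.arctan2((a[:,0]*b[:,1]-a[:,1]*b[:,0]).sum(),(a*b).sum());R=np.array([[np.cos(th),-np.sin(th)],[np.sin(th),np.cos(th)]])
    o=Q.mean(0)-R@P.mean(0);return th,o,(P@R.T+o-Q)*1000
W=[];M=[]
for c,u in((t,dict(TL=(309.7,215.2),BL=(300.8,285.6),BR=(372.7,293.9))),(s,dict(BL=(326.3,220.9),TL=(342,271.8),TR=(279.3,284.6)))):
    w=onz(c,list(u.values()),.008)[:,:2];m=[L[k] for k in u]
    th,o,e=fit(m,w);print(round(th,4),o.round(4),e.round(1).tolist(),w.round(4).tolist());W+=list(w);M+=m
th,o,e=fit(M,W);print("FIX",th,o,e.round(1).tolist())
R=np.array([[np.cos(th),-np.sin(th)],[np.sin(th),np.cos(th)]])
np.savez("fix.npz",th=th,o=o)
# check: backstop top corners & fence in top image; block by both views
f=lambda x,y,z:np.r_[R@[x,y]+o,z]
pts=[f(.095,-.05,.08),f(-.07,-.05,.08),f(.095,-.064,.08),f(-.055,-.05,.043),f(-.055,-.005,.043)]
print(((proj(t,pts)-[290,205])*4).round(0).tolist(),((proj(s,pts)-[255,210])*4).round(0).tolist())
# block
hs=cv2.cvtColor(t["color"],cv2.COLOR_RGB2HSV)
uv=np.array([(400-0+0,0)]);
top=np.array([(588,82),(642,62),(680,152),(627,172)])
u=(top-[400,0])/4+[155,240];w=onz(t,u,.055);print("block top view",w.round(4).tolist(),w.mean(0).round(4))
sc=np.array([(478,90),(534,134),(494,165),(450,117)]);u=(sc-[400,0])/4+[375,170];w=onz(s,u,.055);print("block scene",w.round(4).tolist(),w.mean(0).round(4))
E
```

```text
-0.139 [ 0.5047 -0.0403] [[1.4, 1.2], [0.3, 1.0], [-1.6, -2.2]] [[0.6176, 0.0536], [0.4405, 0.0787], [0.4167, -0.1013]]
-0.1433 [ 0.5095 -0.0387] [[-0.8, 1.4], [-0.0, 2.2], [0.8, -3.6]] [[0.4468, 0.0802], [0.6242, 0.0537], [0.597, -0.1236]]
FIX -0.1389762952385711 [ 0.50719854 -0.03957792] [[3.8, 1.9], [2.7, 1.7], [0.9, -1.5], [-3.6, 0.3], [-2.7, 1.8], [-1.2, -4.2]]
[[338.0, 62.0], [306.0, 336.0], [361.0, 65.0], [303.0, 310.0], [230.0, 301.0]] [[120.0, 235.0], [72.0, 36.0], [100.0, 239.0], [79.0, 82.0], [140.0, 70.0]]
block top view [[0.506, 0.3177, 0.055], [0.5177, 0.2845, 0.055], [0.4626, 0.2617, 0.055], [0.4509, 0.2942, 0.055]] [0.4843 0.2895 0.055 ]
block scene [[0.4555, 0.2993, 0.055], [0.5081, 0.3191, 0.055], [0.5226, 0.2777, 0.055], [0.4708, 0.2677, 0.055]] [0.4893 0.2909 0.055 ]
```

```bash
cat > go.py <<'E'
# go.py F|W x y z(mm) yaw_deg(tool x, in that frame) tilt_deg  -> shift & turn in tool axes
import sys;from h import *;from workcell import arm
from scipy.spatial.transform import Rotation as R
fr=sys.argv[1];x,y,z,yaw,t=map(float,sys.argv[2:7]);f=np.load("fix.npz");th=float(f["th"]);s=arm.sense()
M=R.from_euler("z",th);p=np.array([x,y,z])/1000
if fr=="F":p=M.apply(p)+np.r_[f["o"],0];yaw+=np.degrees(th)
T=R.from_euler("z",yaw,degrees=True)*R.from_euler("x",180,degrees=True)*R.from_euler("y",t,degrees=True)
C=R.from_quat(s["ee_rot"])
print("t",round(s["time"],2),"shift m",C.inv().apply(p-s["position"]).round(4),"turn deg",np.degrees((C.inv()*T).as_rotvec()).round(1))
q=M.inv().apply(s["position"]-np.r_[f["o"],0])*1000
print("now F mm",q.round(1),"wrist F",M.inv().apply(s["wrist_force"]).round(1),"open",round(s["opening"],3),"q",np.round(s["q"],2))
E
python3 go.py F 10 65 150 90 -20
```

```text
t 0.1 shift m [ 0.498  -0.4035  0.0813] turn deg [-10.6 -18.2 -59.9]
now F mm [-225.4 -531.3  230.4] wrist F [-0.5  0.1  1.5] open 0.999 q [-1.41  0.16  1.6   0.    1.39 -0.21]
```

```bash
python3 -m jog '[0.498,-0.4035,0.02,-10.6,-18.2,-59.9,1,0.498,-0.4035,0.02,-10.6,-18.2,-59.9,1,0.498,-0.4035,0.02,-10.6,-18.2,-59.9,1,0.498,-0.4035,0.02,-10.6,-18.2,-59.9,1,0.498,-0.4035,0.02,-10.6,-18.2,-59.9,1,0.498,-0.4035,0.02,-10.6,-18.2,-59.9,1,0.498,-0.4035,0.02,-10.6,-18.2,-59.9,1,0.498,-0.4035,0.02,-10.6,-18.2,-59.9,1]'; python3 go.py F 10 65 100 90 -20
```

```text
time: 1.1
position: [0.4571, -0.0979, 0.2156]
ee_rot: [0.743, 0.646, -0.132, 0.115]
wrist_force: [1.0, -0.3, -0.2]
opening: 0.997
finger_force: 0.0
t 1.1 shift m [0.1615 0.0516 0.0639] turn deg [0.  0.1 0. ]
now F mm [-41.5 -64.7 215.6] wrist F [ 1.1 -0.2 -0.2] open 0.997 q [-0.24 -0.09  1.92 -0.36  1.29 -0.01]
```

```bash
python3 -m jog '[0.1615,0.0516,0.0639,0,0,0,1,0.1615,0.0516,0.0639,0,0,0,1,0.1615,0.0516,0.0639,0,0,0,1,0.1615,0.0516,0.0639,0,0,0,1,0.1615,0.0516,0.0639,0,0,0,1]'; python3 go.py F 10 60 6 90 -20
```

```text
time: 1.72
position: [0.5257, 0.0208, 0.1005]
ee_rot: [0.743, 0.646, -0.132, 0.115]
wrist_force: [0.6, 0.0, 0.1]
opening: 0.999
finger_force: 0.0
t 1.73 shift m [0.0303 0.     0.0895] turn deg [-0.   0.1  0. ]
now F mm [ 10.   62.3 100.5] wrist F [0.6 0.1 0.1] open 0.999 q [ 0.01  0.27  1.78 -0.38  1.17  0.31]
```

```bash
python3 -m jog '[0.012,0,0.04,0,0,0,1,0.024,0,0.072,0,0,0,1,0.03,0,0.0895,0,0,0,1,0.03,0,0.0895,0,0,0,1]'; python3 go.py F 10 30 6 90 -20
```

```text
time: 2.22
position: [0.525, 0.0178, 0.006]
ee_rot: [0.743, 0.646, -0.132, 0.114]
wrist_force: [0.7, 0.2, 0.0]
opening: 1.001
finger_force: 0.0
t 2.23 shift m [-0.0275  0.0004  0.0101] turn deg [-0.1  0.1 -0.1]
now F mm [ 9.7 59.3  6. ] wrist F [0.6 0.3 0. ] open 1.001 q [ 0.    0.43  1.8  -0.42  1.    0.39]
```

```bash
python3 -m jog '[-0.015,0,0.0055,0,0,0,1,-0.028,0,0.0102,0,0,0,1,-0.033,0,0.012,0,0,0,1,-0.037,0,0.0135,0,0,0,1,-0.041,0,0.0149,0,0,0,1,-0.045,0,0.0164,0,0,0,1,-0.045,0,0.0164,0,0,0,1]'; python3 go.py F 10 0 6 90 -20
```

```text
time: 3.1
position: [0.5192, -0.0277, 0.0059]
ee_rot: [0.743, 0.646, -0.13, 0.114]
wrist_force: [1.5, 6.0, -0.7]
opening: 1.002
finger_force: 2.6
t 3.1 shift m [-0.0126 -0.0003  0.0045] turn deg [ 0.1 -0.  -0. ]
now F mm [10.3 13.4  5.9] wrist F [ 0.7  6.2 -0.7] open 1.002 q [-0.08  0.4   1.85 -0.43  0.96  0.31]
```

```bash
python3 -m jog '[-0.003,0,0.0011,0,0,0,1,-0.006,0,0.0022,0,0,0,1,-0.009,0,0.0033,0,0,0,1,-0.012,0,0.0044,0,0,0,1,-0.012,0,0.0044,0,0,0,1]'; python3 go.py F 10 -4 6 90 -20
```

```text
time: 3.72
position: [0.5166, -0.0413, 0.0056]
ee_rot: [0.743, 0.646, -0.132, 0.114]
wrist_force: [0.4, 3.7, -2.6]
opening: 1.003
finger_force: 1.9
t 3.73 shift m [-0.0035  0.0005  0.0008] turn deg [-0.1  0.1 -0. ]
now F mm [ 9.5 -0.4  5.6] wrist F [-0.1  3.7 -2.6] open 1.003 q [-0.11  0.39  1.86 -0.43  0.95  0.3 ]
```

```bash
python3 - <<'E'
from h import *;from workcell import arm
o=np.zeros((400,800,3),np.uint8)
for i,(n,(x,y,w,h)) in enumerate((("top",(290,205,100,100)),("scene",(255,200,100,100)))):
    c=arm.camera(n);o[:,400*i:400*i+400]=cv2.resize(c["color"][y:y+h,x:x+w,::-1],(400,400),interpolation=cv2.INTER_CUBIC)
cv2.imwrite("pics/p1.png",o)
E
```

```text
(no output)
```

View pics/p1.png

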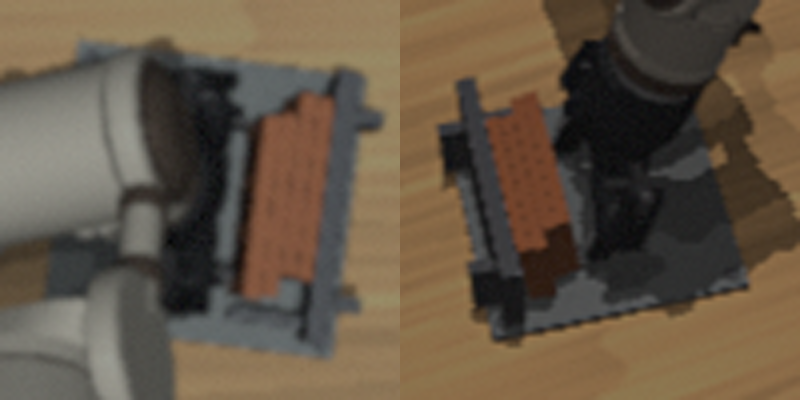

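The plates are nearly upright: the row's tops fill about x 240-335 in the top crop, with the ends still staggered near the fence. I keep pushing until the force rises.

```bash
python3 -m jog '[-0.0015,0,0.0004,0,0,0,1,-0.003,0,0.0008,0,0,0,1,-0.0045,0,0.0013,0,0,0,1,-0.0045,0,0.0013,0,0,0,1]'; python3 go.py F 10 -6 6 90 -20
```

```text
time: 4.32
position: [0.5163, -0.0463, 0.0062]
ee_rot: [0.743, 0.646, -0.132, 0.114]
wrist_force: [0.7, 3.8, -3.3]
opening: 1.001
finger_force: 1.8
t 4.33 shift m [-0.0005  0.0001  0.0004] turn deg [-0.   0.1 -0. ]
now F mm [ 9.9 -5.4  6.2] wrist F [ 0.1  3.8 -3.3] open 1.001 q [-0.12  0.39  1.86 -0.44  0.95  0.29]
```

```bash
python3 -m jog '[-0.0015,0,0.0005,0,0,0,1,-0.003,0,0.0011,0,0,0,1,-0.003,0,0.0011,0,0,0,1]'; python3 go.py F 10 -10 6 90 -20
```

```text
time: 4.7
position: [0.5164, -0.0468, 0.0061]
ee_rot: [0.744, 0.646, -0.13, 0.113]
wrist_force: [1.9, 17.1, 0.3]
opening: 1.002
finger_force: 8.4
t 4.7 shift m [-0.0039 -0.0001  0.0015] turn deg [ 0.  -0.2 -0.1]
now F mm [10.1 -5.8  6.1] wrist F [-0.5 17.2  0.3] open 1.002 q [-0.12  0.38  1.86 -0.43  0.95  0.28]
```

```bash
python3 -m jog '[0.02,0,-0.0073,0,0,0,1,0.0376,0,-0.0137,0,0,0,1,0.02,0,-0.06,0,0,0,1,0,0,-0.118,0,0,0,1,-0.009,0,-0.14,0,0,0,1,-0.009,0,-0.14,0,0,0,1]'; python3 go.py F 105 -30 145 0 0
```

```text
time: 5.45
position: [0.5233, -0.0103, 0.1436]
ee_rot: [0.743, 0.646, -0.13, 0.117]
wrist_force: [-0.0, 0.5, -0.9]
opening: 0.999
finger_force: 0.0
t 5.45 shift m [-0.0578  0.0931  0.0202] turn deg [16.  15.6 88.9]
now F mm [ 11.9  31.2 143.6] wrist F [-0.1  0.5 -0.9] open 0.999 q [-0.05  0.19  1.78 -0.37  1.22  0.23]
```

```bash
python3 -m jog '[-0.0578,0.0931,0.02,16,15.6,88.9,-0.86,-0.0578,0.0931,0.02,16,15.6,88.9,-0.86,-0.0578,0.0931,0.02,16,15.6,88.9,-0.86,-0.0578,0.0931,0.02,16,15.6,88.9,-0.86,-0.0578,0.0931,0.02,16,15.6,88.9,-0.86,-0.0578,0.0931,0.02,16,15.6,88.9,-0.86,-0.0578,0.0931,0.02,16,15.6,88.9,-0.86,-0.0578,0.0931,0.02,16,15.6,88.9,-0.86]';python3 -m jog '[0,0,0,0,0,13,-0.86,0,0,0,0,0,13,-0.86]'; python3 go.py F 105 -30 30 0 0
python3 - <<'E'
from h import *;from workcell import arm
o=np.zeros((400,800,3),np.uint8)
for i,(n,(x,y,w,h)) in enumerate((("top",(290,205,100,100)),("scene",(255,200,100,100)))):
    c=arm.camera(n);o[:,400*i:400*i+400]=cv2.resize(c["color"][y:y+h,x:x+w,::-1],(400,400),interpolation=cv2.INTER_CUBIC)
cv2.imwrite("pics/p2.png",o)
E
```

```text
time: 6.45
position: [0.6039, -0.0835, 0.1394]
ee_rot: [1.0, -0.024, -0.013, 0.007]
wrist_force: [0.3, -0.0, 0.5]
opening: 0.068
finger_force: 0.0
time: 6.7
position: [0.6037, -0.0835, 0.1394]
ee_rot: [0.991, -0.135, -0.013, 0.009]
wrist_force: [0.5, 0.3, 0.5]
opening: 0.068
finger_force: 0.0
t 6.7 shift m [ 0.0058 -0.0029  0.1092] turn deg [ 1.1  1.4 -7.6]
now F mm [101.6 -30.1 139.4] wrist F [0.5 0.4 0.5] open 0.068 q [-0.32  0.35  1.56 -0.02  1.26  1.53]
```

View pics/p2.png

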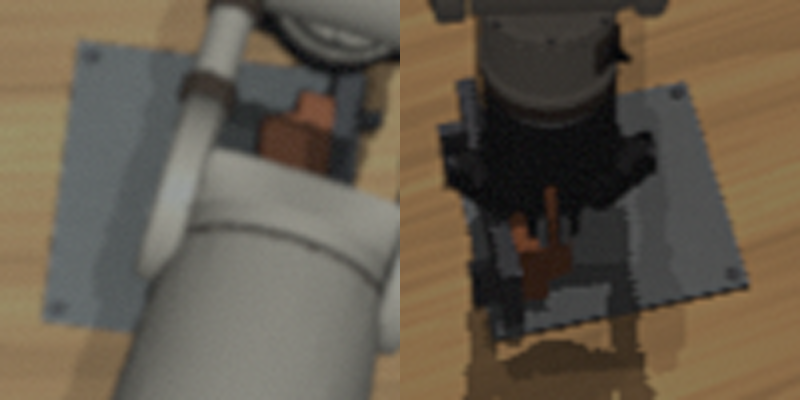

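```bash
python3 -m jog '[0.006,-0.002,0.03,1.1,1.4,-7.6,-0.86,0.006,-0.002,0.07,1.1,1.4,-7.6,-0.86,0.006,-0.002,0.0995,1.1,1.4,-7.6,-0.86,0.006,-0.002,0.0995,1.1,1.4,-7.6,-0.86]'; python3 go.py F 85 -31 40 0 0
```

```text
time: 7.3
position: [0.6062, -0.0838, 0.0386]
ee_rot: [0.998, -0.068, -0.001, -0.001]
wrist_force: [0.1, 0.0, 0.4]
opening: 0.069
finger_force: 0.0
t 7.3 shift m [-0.0192  0.0009 -0.0013] turn deg [-0.1  0.2  0.2]
now F mm [104.2 -30.1  38.6] wrist F [0.1 0.  0.4] open 0.069 q [-0.33  0.47  1.62  0.    1.06  1.37]
```

```bash
python3 -m jog '[-0.01,0.001,-0.001,0,0,0,-0.86,-0.015,0.001,-0.001,0,0,0,-0.86,-0.019,0.001,-0.001,0,0,0,-0.86,-0.023,0.001,-0.001,0,0,0,-0.86,-0.027,0.001,-0.001,0,0,0,-0.86,-0.03,0.001,-0.001,0,0,0,-0.86,-0.033,0.001,-0.001,0,0,0,-0.86,-0.033,0.001,-0.001,0,0,0,-0.86]'; python3 go.py F 66 -31 40 0 0
```

```text
time: 8.3
position: [0.5771, -0.0814, 0.0439]
ee_rot: [0.998, -0.068, 0.003, 0.0]
wrist_force: [3.6, -0.1, 3.4]
opening: 0.07
finger_force: 2.3
t 8.3 shift m [-0.009  -0.0008  0.0038] turn deg [ 0.  -0.4  0.2]
now F mm [ 75.  -31.7  43.9] wrist F [3.6 0.4 3.4] open 0.07 q [-0.35  0.39  1.72  0.    1.03  1.36]
```

```bash
python3 -m jog '[0,0,0,0,0,0,-0.86]'; python3 go.py F 66 -31 40 0 0
```

```text
time: 8.43
position: [0.577, -0.0815, 0.0437]
ee_rot: [0.998, -0.068, 0.003, 0.0]
wrist_force: [5.3, 0.3, 3.8]
opening: 0.071
finger_force: 2.5
t 8.43 shift m [-0.009  -0.0008  0.0036] turn deg [ 0.  -0.4  0.2]
now F mm [ 75.  -31.8  43.7] wrist F [5.2 1.  3.8] open 0.071 q [-0.35  0.39  1.72  0.    1.03  1.36]
```

```bash
python3 -m jog '[-0.003,0,0,0,0,0,-0.86,-0.006,0,0,0,0,0,-0.86,-0.006,0,0,0,0,0,-0.86]'; python3 go.py F 66 -31 40 0 0
python3 - <<'E'
from h import *;from workcell import arm
c=arm.camera("scene");cv2.imwrite("pics/p3.png",cv2.resize(c["color"][195:295,245:345,::-1],(600,600),interpolation=cv2.INTER_CUBIC))
E
```

```text
time: 8.8
position: [0.5707, -0.0806, 0.0433]
ee_rot: [0.998, -0.068, 0.003, 0.0]
wrist_force: [4.6, -0.1, 3.4]
opening: 0.072
finger_force: 2.4
t 8.8 shift m [-0.0025 -0.0008  0.0033] turn deg [ 0.  -0.3  0.2]
now F mm [ 68.5 -31.8  43.3] wrist F [4.5 0.5 3.4] open 0.072 q [-0.35  0.38  1.74  0.    1.02  1.36]
```

View pics/p3.png

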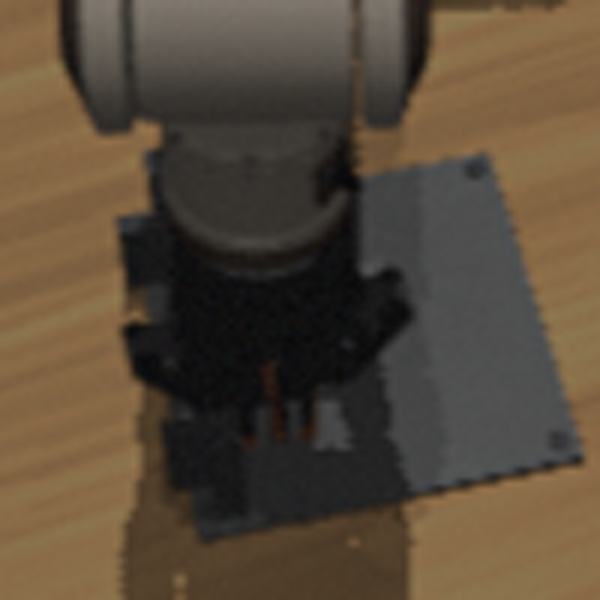

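The fingers straddle the plate ends at (280,430) and they are moving together. I continue to the stop.

```bash
python3 -m jog '[-0.0015,0,0,0,0,0,-0.86,-0.003,0,0,0,0,0,-0.86,-0.0045,0,0,0,0,0,-0.86,-0.0045,0,0,0,0,0,-0.86]'; python3 go.py F 66 -31 40 0 0
```

```text
time: 9.35
position: [0.5663, -0.0799, 0.0432]
ee_rot: [0.998, -0.068, 0.003, 0.0]
wrist_force: [5.1, -0.4, 3.0]
opening: 0.074
finger_force: 2.5
t 9.35 shift m [ 0.0019 -0.0008  0.0033] turn deg [ 0.  -0.3  0.2]
now F mm [ 64.1 -31.8  43.2] wrist F [5.1 0.3 3. ] open 0.074 q [-0.35  0.37  1.75  0.    1.02  1.35]
```

```bash
python3 -m jog '[-0.0015,0,0,0,0,0,-0.86,-0.003,0,0,0,0,0,-0.86,-0.0045,0,0,0,0,0,-0.86,-0.0045,0,0,0,0,0,-0.86]'; python3 go.py F 66 -31 40 0 0
```

```text
time: 9.85
position: [0.5659, -0.08, 0.0449]
ee_rot: [0.998, -0.068, 0.008, 0.001]
wrist_force: [16.0, -0.5, -0.6]
opening: 0.071
finger_force: 7.9
t 9.85 shift m [ 0.0022 -0.0008  0.0049] turn deg [ 0.  -0.9  0.1]
now F mm [ 63.8 -31.8  44.9] wrist F [15.9  1.7 -0.6] open 0.071 q [-0.35  0.36  1.76  0.    1.01  1.35]
```

```bash
python3 -m jog '[0.015,0,0,0,0,0,-0.86,0.035,0,0,0,0,0,-0.86,0.035,0,-0.05,0,0,0,-0.86,0.035,0,-0.105,0,0,0,-0.86,0.035,0,-0.105,0,0,0,-0.86]'; python3 go.py F 0 70 150 90 -20
```

```text
time: 10.48
position: [0.5971, -0.0845, 0.1521]
ee_rot: [0.998, -0.068, 0.005, 0.001]
wrist_force: [-0.5, 0.8, -0.5]
opening: 0.07
finger_force: 0.0
t 10.47 shift m [-0.0949 -0.1024  0.0011] turn deg [-15.2 -16.1 -88.9]
now F mm [ 95.3 -32.1 152.1] wrist F [-0.6  0.7 -0.5] open 0.07 q [-0.34  0.29  1.6   0.    1.24  1.37]
```

```bash
python3 -m jog '[-0.095,-0.1024,0.001,-15.2,-16.1,-88.9,1,-0.095,-0.1024,0.001,-15.2,-16.1,-88.9,1,-0.095,-0.1024,0.001,-15.2,-16.1,-88.9,1,-0.095,-0.1024,0.001,-15.2,-16.1,-88.9,1,-0.095,-0.1024,0.001,-15.2,-16.1,-88.9,1,-0.095,-0.1024,0.001,-15.2,-16.1,-88.9,1,-0.095,-0.1024,0.001,-15.2,-16.1,-88.9,1,-0.095,-0.1024,0.001,-15.2,-16.1,-88.9,1]'; python3 go.py F 0 50 8 90 -20
python3 - <<'E'
from h import *;from workcell import arm
o=np.zeros((400,800,3),np.uint8)
for i,(n,(x,y,w,h)) in enumerate((("top",(320,215,70,70)),("scene",(255,210,80,80)))):
    c=arm.camera(n);o[:,400*i:400*i+400]=cv2.resize(c["color"][y:y+h,x:x+w,::-1],(400,400),interpolation=cv2.INTER_CUBIC)
cv2.imwrite("pics/p4.png",o)
E
```

```text
time: 11.48
position: [0.5129, 0.0303, 0.1442]
ee_rot: [0.773, 0.612, -0.129, 0.105]
wrist_force: [0.3, 0.2, 0.2]
opening: 1.0
finger_force: 0.0
t 11.47 shift m [0.0262 0.0053 0.1351] turn deg [-1.5 -0.9 -5. ]
now F mm [ -4.1  70.  144.2] wrist F [0.3 0.3 0.2] open 1.0 q [ 0.02  0.2   1.77 -0.34  1.27  0.36]
```

View pics/p4.png

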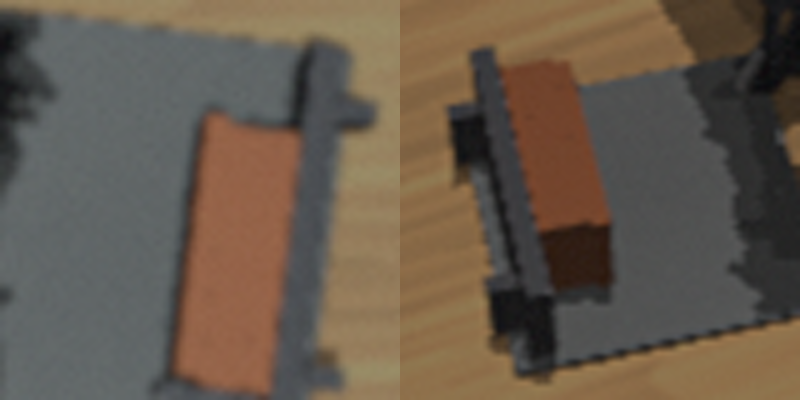

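The row is upright, against the backstop, and its ends are flush to within a pixel. I do one light repack push, then take the block.

```bash
python3 -m jog '[0.026,0.001,0.05,-1.5,-0.9,-5,1,0.026,0.001,0.1,-1.5,-0.9,-5,1,0.026,0.001,0.136,-1.5,-0.9,-5,1,0.026,0.001,0.136,-1.5,-0.9,-5,1]'; python3 go.py F 5 -5 6 90 -20
```

```text
time: 12.08
position: [0.5089, 0.0102, 0.0061]
ee_rot: [0.746, 0.643, -0.132, 0.112]
wrist_force: [-0.1, -0.2, 0.1]
opening: 1.0
finger_force: 0.0
t 12.07 shift m [-0.0511  0.0108  0.0186] turn deg [-0.3 -0.  -0.5]
now F mm [-5.2 49.5  6.1] wrist F [-0.1 -0.2  0.1] open 1.0 q [-0.01  0.39  1.85 -0.42  0.99  0.38]
```

```bash
python3 -m jog '[-0.02,0.0108,0.0073,0,0,0,1,-0.038,0.0108,0.0138,0,0,-0.4,1,-0.046,0.0108,0.0167,0,0,-0.4,1,-0.049,0.0108,0.0178,0,0,-0.4,1,-0.0515,0.0108,0.0187,0,0,-0.4,1,-0.0535,0.0108,0.0194,0,0,-0.4,1,-0.0535,0.0108,0.0194,0,0,-0.4,1]'; python3 go.py F 5 -5 6 90 -20
```

```text
time: 12.95
position: [0.5158, -0.0462, 0.0097]
ee_rot: [0.743, 0.646, -0.128, 0.115]
wrist_force: [-0.5, 4.3, 0.8]
opening: 0.997
finger_force: 2.2
t 12.95 shift m [ 0.0016 -0.0045  0.0033] turn deg [ 0.3 -0.2 -0.1]
now F mm [ 9.5 -5.3  9.7] wrist F [-1.1  4.2  0.8] open 0.997 q [-0.12  0.37  1.87 -0.43  0.95  0.28]
```

```bash
python3 -m jog '[-0.002,0,0.0007,0,0,0,1,-0.003,0,0.0011,0,0,0,1,-0.003,0,0.0011,0,0,0,1]'; python3 go.py F 5 -5 6 90 -20
```

```text
time: 13.32
position: [0.5158, -0.0466, 0.0096]
ee_rot: [0.744, 0.646, -0.126, 0.114]
wrist_force: [0.1, 18.6, 5.9]
opening: 0.996
finger_force: 9.1
t 13.32 shift m [ 0.002  -0.0045  0.0031] turn deg [ 0.3 -0.4 -0.1]
now F mm [ 9.5 -5.8  9.6] wrist F [-2.5 18.4  5.9] open 0.996 q [-0.12  0.37  1.87 -0.43  0.94  0.28]
```

```bash
python3 -m jog '[0.02,0,-0.0073,0,0,0,1,0.0376,0,-0.0137,0,0,0,1,0.02,0,-0.06,0,0,0,1,0,0,-0.118,0,0,0,1,-0.009,0,-0.14,0,0,0,1,-0.009,0,-0.14,0,0,0,1]'; python3 go.py W 487 290 120 112 0
```

```text
time: 14.08
position: [0.5218, -0.0111, 0.1467]
ee_rot: [0.743, 0.646, -0.127, 0.117]
wrist_force: [-0.7, -0.9, -0.4]
opening: 0.998
finger_force: 0.0
t 14.07 shift m [ 0.2849 -0.076  -0.0754] turn deg [ -4.6  19.6 -29.7]
now F mm [ 10.5  30.2 146.7] wrist F [-0.6 -1.  -0.4] open 0.998 q [-0.05  0.17  1.79 -0.37  1.22  0.22]
```

```bash
python3 -m jog '[0.285,-0.076,-0.0754,-4.6,19.6,-29.7,1,0.285,-0.076,-0.0754,-4.6,19.6,-29.7,1,0.285,-0.076,-0.0754,-4.6,19.6,-29.7,1,0.285,-0.076,-0.0754,-4.6,19.6,-29.7,1,0.285,-0.076,-0.0754,-4.6,19.6,-29.7,1,0.285,-0.076,-0.0754,-4.6,19.6,-29.7,1,0.285,-0.076,-0.0754,-4.6,19.6,-29.7,1,0.285,-0.076,-0.0754,-4.6,19.6,-29.7,1]'; python3 go.py W 487 290 30 112 0
```

```text
time: 15.08
position: [0.4852, 0.2889, 0.1173]
ee_rot: [0.56, 0.829, -0.002, -0.003]
wrist_force: [-0.1, -0.2, 0.0]
opening: 1.0
finger_force: 0.0
t 15.07 shift m [0.0001 0.0026 0.0872] turn deg [-0.4 -0.2 -0.1]
now F mm [-67.3 322.3 117.3] wrist F [-0.1 -0.2  0. ] open 1.0 q [ 0.32  0.25  1.73  0.    1.17 -0.06]
```

```bash
python3 -m jog '[0,0.002,0.05,0,0,0,1,0,0.002,0.09,0,0,0,1,0,0.002,0.103,0,0,0,1,0,0.002,0.103,0,0,0,1,0,0.002,0.103,0,0,0,0,0,0.002,0.103,0,0,0,0,0,0.002,0.103,0,0,0,0,0,0.002,0.103,0,0,0,0]' 40; python3 go.py W 487 290 120 112 0
```

```text
time: 16.08
position: [0.4881, 0.2913, 0.0171]
ee_rot: [0.559, 0.829, 0.0, -0.002]
wrist_force: [-1.1, -1.4, 7.1]
opening: 0.695
finger_force: 45.3
t 16.07 shift m [-0.0006 -0.0017 -0.1029] turn deg [-0.1 -0.1  0. ]
now F mm [-64.7 325.1  17.1] wrist F [-0.9 -1.6  7.1] open 0.695 q [ 0.32  0.41  1.76  0.    0.98 -0.06]
```

```bash
python3 -m jog '[0,0,-0.06,0,0,0,0,0,0,-0.103,0,0,0,0,0,0,-0.103,0,0,0,0]'; python3 go.py F 0 35 100 90 0
```

```text
time: 16.45
position: [0.4903, 0.292, 0.1228]
ee_rot: [0.559, 0.829, 0.003, 0.0]
wrist_force: [0.8, -0.5, -4.2]
opening: 0.697
finger_force: 46.2
t 16.45 shift m [-0.2835 -0.0912  0.0216] turn deg [ 0.2 -0.2 30. ]
now F mm [-62.7 326.  122.8] wrist F [ 0.9 -0.4 -4.2] open 0.697 q [ 0.32  0.25  1.72  0.    1.17 -0.06]
```

```bash
python3 -m jog '[-0.2835,-0.0912,0.0216,0,0,30,0,-0.2835,-0.0912,0.0216,0,0,30,0,-0.2835,-0.0912,0.0216,0,0,30,0,-0.2835,-0.0912,0.0216,0,0,30,0,-0.2835,-0.0912,0.0216,0,0,30,0,-0.2835,-0.0912,0.0216,0,0,30,0,-0.2835,-0.0912,0.0216,0,0,30,0,-0.2835,-0.0912,0.0216,0,0,30,0]'; python3 go.py F 0 35 28 90 0
python3 - <<'E'
from h import *;from workcell import arm
o=np.zeros((400,800,3),np.uint8)
for i,(n,(x,y,w,h)) in enumerate((("top",(300,215,80,80)),("scene",(255,190,100,100)))):
    c=arm.camera(n);o[:,400*i:400*i+400]=cv2.resize(c["color"][y:y+h,x:x+w,::-1],(400,400),interpolation=cv2.INTER_CUBIC)
cv2.imwrite("pics/p5.png",o)
E
```

```text
time: 17.45
position: [0.508, -0.0049, 0.0953]
ee_rot: [0.754, 0.657, -0.002, -0.003]
wrist_force: [0.0, 0.4, -2.8]
opening: 0.697
finger_force: 46.0
t 17.45 shift m [0.0005 0.0045 0.0673] turn deg [-0.4 -0.   0.1]
now F mm [-4.  34.5 95.3] wrist F [-0.   0.4 -2.8] open 0.697 q [-0.25  0.14  1.9  -0.    1.1  -0.11]
```

View pics/p5.png

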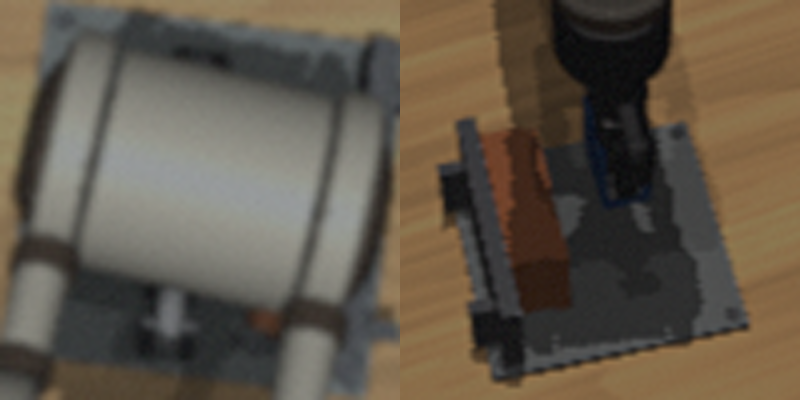

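The block hangs upright at (620,165) in the crop and the row is intact at left. I lower it near the base, clear of the plates.

```bash
python3 -m jog '[0.001,0.004,0.035,0,0,0,0,0.001,0.004,0.06,0,0,0,0,0.001,0.004,0.067,0,0,0,0,0.001,0.004,0.067,0,0,0,0]'; python3 go.py F 0 8 28 90 0
```

```text
time: 18.05
position: [0.5124, -0.0053, 0.0291]
ee_rot: [0.754, 0.656, -0.002, -0.002]
wrist_force: [0.4, 0.2, -2.4]
opening: 0.696
finger_force: 45.8
t 18.05 shift m [-0.0267 -0.0004  0.0011] turn deg [-0.3 -0.   0. ]
now F mm [ 0.4 34.7 29.1] wrist F [ 0.4  0.2 -2.4] open 0.696 q [-0.25  0.27  1.91 -0.    0.97 -0.11]
```

Still hanging free (-2.4 N). I slide it in with about 3 mm of clearance until it touches.

```bash
python3 -m jog '[-0.01,0,0.001,0,0,0,0,-0.018,0,0.001,0,0,0,0,-0.022,0,0.001,0,0,0,0,-0.0245,0,0.001,0,0,0,0,-0.0265,0,0.001,0,0,0,0,-0.0265,0,0.001,0,0,0,0]'; python3 go.py F 0 5 28 90 0
```

```text
time: 18.8
position: [0.5086, -0.032, 0.0279]
ee_rot: [0.755, 0.656, -0.002, -0.002]
wrist_force: [0.8, -0.0, -2.7]
opening: 0.703
finger_force: 45.8
t 18.8 shift m [-0.0027 -0.0004 -0.0001] turn deg [-0.3 -0.  -0. ]
now F mm [ 0.4  7.7 27.9] wrist F [ 0.8  0.1 -2.7] open 0.703 q [-0.3   0.26  1.92 -0.    0.96 -0.16]
```

```bash
python3 -m jog '[-0.001,0,0,0,0,0,0,-0.002,0,0,0,0,0,0,-0.003,0,0,0,0,0,0,-0.003,0,0,0,0,0,0]'; python3 go.py F 0 5 28 90 0
```

```text
time: 19.3
position: [0.5083, -0.0349, 0.0279]
ee_rot: [0.755, 0.656, -0.002, -0.002]
wrist_force: [-0.1, -0.4, -2.4]
opening: 0.696
finger_force: 45.8
t 19.3 shift m [ 0.0003 -0.0004 -0.0001] turn deg [-0.3 -0.  -0. ]
now F mm [ 0.4  4.7 27.9] wrist F [-0.1 -0.4 -2.4] open 0.696 q [-0.31  0.26  1.92 -0.    0.96 -0.17]
```

```bash
python3 -m jog '[-0.0015,0,0,0,0,0,0,-0.003,0,0,0,0,0,0,-0.003,0,0,0,0,0,0]'; python3 go.py F 0 5 28 90 0
```

```text
time: 19.68
position: [0.5082, -0.0354, 0.028]
ee_rot: [0.755, 0.655, 0.0, -0.004]
wrist_force: [3.2, 11.2, -0.4]
opening: 0.699
finger_force: 46.2
t 19.68 shift m [ 0.0007 -0.0004  0.    ] turn deg [-0.3 -0.3 -0.1]
now F mm [ 0.4  4.3 28. ] wrist F [ 1.6 11.6 -0.4] open 0.699 q [-0.31  0.26  1.92  0.    0.96 -0.17]
```

```bash
python3 -m jog '[0.002,0,0.001,0,0,0,0,0.002,0,0.003,0,0,0,0,0.002,0,0.004,0,0,0,0,0.002,0,0.004,0,0,0,0]'; python3 go.py F 0 5 28 90 0
```

```text
time: 20.18
position: [0.5084, -0.0354, 0.0252]
ee_rot: [0.755, 0.656, -0.001, -0.003]
wrist_force: [-3.9, 6.4, 9.8]
opening: 0.701
finger_force: 47.5
t 20.18 shift m [ 0.0007 -0.0006 -0.0028] turn deg [-0.3 -0.1 -0.1]
now F mm [ 0.6  4.3 25.2] wrist F [-4.7  5.8  9.8] open 0.701 q [-0.31  0.27  1.92  0.    0.96 -0.17]
```

Seated on the base (9.8 N) and against the plate (6 N). I release and lift straight up.

```bash
python3 -m jog '[0,0,0,0,0,0,0.65,0,0,0,0,0,0,0.65,0,0,0,0,0,0,0.65]'; python3 -m jog '[0,0,-0.01,0,0,0,0.65,0,0,-0.03,0,0,0,0.65,0,0,-0.08,0,0,0,0.65,0,0,-0.13,0,0,0,0.65,0.12,0,-0.18,0,0,0,0.65,0.2,0,-0.18,0,0,0,0.65,0.25,0,-0.18,0,0,0,0.65,0.25,0,-0.18,0,0,0,0.65]'
python3 - <<'E'
from h import *;from workcell import arm
o=np.zeros((400,800,3),np.uint8)
for i,(n,(x,y,w,h)) in enumerate((("top",(310,215,80,80)),("scene",(255,205,80,80)))):
    c=arm.camera(n);np.savez(f"pics/{n}1.npz",**c);o[:,400*i:400*i+400]=cv2.resize(c["color"][y:y+h,x:x+w,::-1],(400,400),interpolation=cv2.INTER_CUBIC)
cv2.imwrite("pics/p6.png",o)
E
```

```text
time: 20.55
position: [0.5083, -0.0361, 0.024]
ee_rot: [0.755, 0.656, -0.002, -0.002]
wrist_force: [1.0, 1.3, 0.3]
opening: 0.829
finger_force: 0.0
time: 21.55
position: [0.5432, 0.2065, 0.2044]
ee_rot: [0.755, 0.656, -0.002, -0.002]
wrist_force: [1.5, -0.3, -0.3]
opening: 0.823
finger_force: 0.0
```

View pics/p6.png

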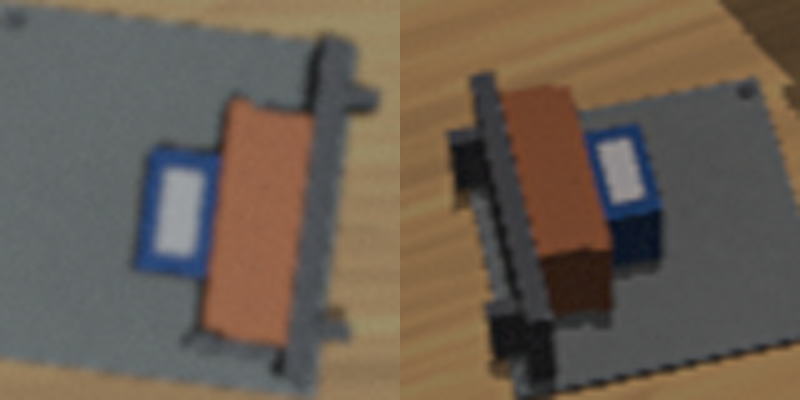

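The block stands flat against the outermost plate, at mid-row, and the row is packed. I check end flushness numerically for each plate.

```bash
python3 - <<'E'
from h import *
f=np.load("fix.npz");th=float(f["th"]);R=np.array([[np.cos(th),-np.sin(th)],[np.sin(th),np.cos(th)]])
for n in("top","scene"):
    c=dict(np.load(f"pics/{n}1.npz"));I=c["color"].astype(np.float32);g=I[...,0]-I[...,2]
    X=np.arange(-75,90,.5)
    for y in(-46,-42,-37,-32,-27,-22,-17,-13):
        P=np.c_[(R@np.array([X/1000,np.full(X.size,y/1000)])).T+f["o"],np.full(X.size,.078)]
        uv=proj(c,P).astype(np.float32);v=cv2.remap(g,uv[None,:,0],uv[None,:,1],cv2.INTER_LINEAR)[0]
        h=v[(X>-30)&(X<30)].mean()
        k=np.where(v>.55*h)[0];k=k[(np.abs(X[k])<72)]
        # nearest run around 0
        m=v>.6*h;a=b=len(X)//2-15
        while a>0 and m[a]:a-=1
        while b<len(X)-1 and m[b]:b+=1
        print(n,y,X[a],X[b],h.round(0))
E
```

```text
top -46 -57.5 54.0 75.0
top -42 -57.0 53.5 77.0
top -37 -57.0 53.0 77.0
top -32 -57.0 53.0 77.0
top -27 -57.0 53.0 76.0
top -22 -56.5 53.5 77.0
top -17 -55.0 56.5 77.0
top -13 -54.0 57.0 75.0
scene -46 -75.0 55.0 69.0
scene -42 -75.0 55.0 71.0
scene -37 -75.0 55.0 70.0
scene -32 -75.0 55.0 70.0
scene -27 -75.0 55.0 69.0
scene -22 -75.0 55.5 70.0
scene -17 -75.0 58.0 71.0
scene -13 -75.0 58.5 70.0
```

Plate 4 (y -17 to -10) sits about 3 mm off the fence; the others are flush. I mend it with an end push centred on plate 4.

```bash
python3 go.py F 105 60 150 0 0
```

```text
t 21.65 shift m [-0.1929  0.1031  0.0541] turn deg [-0.3  0.1 90.3]
now F mm [  1.1 252.2 204.9] wrist F [-0.9 -1.  -0.1] open 0.821 q [0.16 0.2  1.6  0.   1.34 0.29]
```

```bash
python3 -m jog '[-0.193,0.103,0.054,0,0,90,-0.86,-0.193,0.103,0.054,0,0,90,-0.86,-0.193,0.103,0.054,0,0,90,-0.86,-0.193,0.103,0.054,0,0,90,-0.86,-0.193,0.103,0.054,0,0,90,-0.86,-0.193,0.103,0.054,0,0,90,-0.86,-0.193,0.103,0.054,0,0,90,-0.86,-0.193,0.103,0.054,0,0,90,-0.86]'; python3 go.py F 100 -19 100 0 0
```

```text
time: 22.65
position: [0.6174, -0.0016, 0.1489]
ee_rot: [0.999, -0.038, -0.003, 0.0]
wrist_force: [-0.3, 0.2, -0.3]
opening: 0.068
finger_force: 0.0
t 22.65 shift m [-0.0082  0.0714  0.049 ] turn deg [0.  0.4 3.6]
now F mm [103.9  52.9 148.9] wrist F [-0.3  0.2 -0.3] open 0.068 q [-0.2   0.34  1.55 -0.    1.26  1.45]
```

```bash
python3 -m jog '[-0.008,0.0714,0.049,0,0,3.6,-0.86,-0.008,0.0714,0.049,0,0,3.6,-0.86,-0.008,0.0714,0.08,0,0,3.6,-0.86,-0.008,0.0714,0.108,0,0,3.6,-0.86,-0.008,0.0714,0.108,0,0,3.6,-0.86]'; python3 go.py F 72 -19 40 0 0
```

```text
time: 23.28
position: [0.6021, -0.0708, 0.0385]
ee_rot: [0.998, -0.066, -0.006, -0.001]
wrist_force: [-0.6, 0.9, 0.2]
opening: 0.07
finger_force: 0.0
t 23.27 shift m [-0.0263  0.001  -0.0012] turn deg [-0.1  0.6  0.4]
now F mm [ 98.3 -17.8  38.5] wrist F [-0.7  0.8  0.2] open 0.07 q [-0.32  0.46  1.63 -0.    1.06  1.39]
```

```bash
python3 -m jog '[-0.015,0.001,-0.001,0,0.6,0.4,-0.86,-0.026,0.001,-0.001,0,0.6,0.4,-0.86,-0.029,0.001,-0.001,0,0.6,0.4,-0.86,-0.031,0.001,-0.001,0,0.6,0.4,-0.86,-0.033,0.001,-0.001,0,0.6,0.4,-0.86,-0.0345,0.001,-0.001,0,0.6,0.4,-0.86,-0.036,0.001,-0.001,0,0.6,0.4,-0.86,-0.036,0.001,-0.001,0,0.6,0.4,-0.86]'; python3 go.py F 72 -19 40 0 0
```

```text
time: 24.28
position: [0.5687, -0.0674, 0.042]
ee_rot: [0.998, -0.069, 0.003, 0.0]
wrist_force: [1.2, 0.9, 0.9]
opening: 0.065
finger_force: 0.6
t 24.27 shift m [ 0.0072 -0.      0.0021] turn deg [-0.  -0.3  0. ]
now F mm [ 64.8 -19.   42. ] wrist F [1.1 1.1 0.9] open 0.065 q [-0.33  0.37  1.75  0.    1.02  1.38]
```

```bash
python3 -m jog '[-0.001,0,0,0,0,0,-0.86,-0.002,0,0,0,0,0,-0.86,-0.003,0,0,0,0,0,-0.86,-0.003,0,0,0,0,0,-0.86]'; python3 go.py F 72 -19 40 0 0
```

```text
time: 24.78
position: [0.5679, -0.0673, 0.043]
ee_rot: [0.998, -0.07, 0.005, 0.0]
wrist_force: [8.3, -0.9, -0.1]
opening: 0.071
finger_force: 3.7
t 24.77 shift m [ 0.008  -0.      0.0031] turn deg [-0.  -0.6 -0. ]
now F mm [ 63.9 -19.   43. ] wrist F [ 8.4  0.3 -0.1] open 0.071 q [-0.33  0.36  1.75  0.    1.01  1.38]
```

```bash
python3 -m jog '[-0.002,0,0,0,0,0,-0.86,-0.003,0,0,0,0,0,-0.86,-0.003,0,0,0,0,0,-0.86]'; python3 go.py F 72 -19 40 0 0;  python3 -m jog '[0.015,0,0,0,0,0,-0.86,0.035,0,0,0,0,0,-0.86,0.035,0,-0.05,0,0,0,-0.86,0.035,0,-0.105,0,0,0,-0.86,0.035,-0.06,-0.13,0,0,0,-0.86,0.035,-0.12,-0.13,0,0,0,-0.86,0.035,-0.2,-0.13,0,0,0,-0.86,0.035,-0.2,-0.13,0,0,0,-0.86]'
python3 - <<'E'
from h import *;from workcell import arm
f=np.load("fix.npz");th=float(f["th"]);R=np.array([[np.cos(th),-np.sin(th)],[np.sin(th),np.cos(th)]])
o=np.zeros((400,800,3),np.uint8)
for i,(n,(x,y,w,h)) in enumerate((("top",(310,215,80,80)),("scene",(255,205,80,80)))):
    c=arm.camera(n);o[:,400*i:400*i+400]=cv2.resize(c["color"][y:y+h,x:x+w,::-1],(400,400),interpolation=cv2.INTER_CUBIC)
    I=c["color"].astype(np.float32);g=I[...,0]-I[...,2];X=np.arange(-75,90,.5)
    for Y in(-46,-42,-37,-32,-27,-22,-17,-13):
        P=np.c_[(R@np.array([X/1000,np.full(X.size,Y/1000)])).T+f["o"],np.full(X.size,.078)]
        uv=proj(c,P).astype(np.float32);v=cv2.remap(g,uv[None,:,0],uv[None,:,1],cv2.INTER_LINEAR)[0]
        m=v>.6*v[(X>-30)&(X<30)].mean();a=b=len(X)//2-15
        while a>0 and m[a]:a-=1
        while b<len(X)-1 and m[b]:b+=1
        print(n,Y,X[a],X[b])
cv2.imwrite("pics/p7.png",o)
E
```

```text
time: 25.15
position: [0.5677, -0.0673, 0.0443]
ee_rot: [0.998, -0.07, 0.009, 0.001]
wrist_force: [14.4, 1.0, -1.1]
opening: 0.066
finger_force: 6.6
t 25.15 shift m [ 0.0082 -0.0001  0.0044] turn deg [ 0. -1. -0.]
now F mm [ 63.7 -19.1  44.3] wrist F [14.1  3.  -1.1] open 0.066 q [-0.33  0.36  1.76  0.    1.01  1.38]
time: 26.15
position: [0.6232, 0.1303, 0.1713]
ee_rot: [0.998, -0.067, 0.001, -0.0]
wrist_force: [-0.4, -0.6, 0.5]
opening: 0.067
finger_force: 0.0
top -46 -57.5 54.0
top -42 -57.0 53.5
top -37 -57.0 53.0
top -32 -57.0 53.0
top -27 -56.5 53.0
top -22 -57.0 53.0
top -17 -56.5 53.0
top -13 -56.5 53.5
scene -46 -75.0 55.0
scene -42 -75.0 55.0
scene -37 -75.0 55.0
scene -32 -75.0 55.0
scene -27 -75.0 55.0
scene -22 -75.0 55.0
scene -17 -75.0 55.0
scene -13 -75.0 55.0
```

View pics/p7.png

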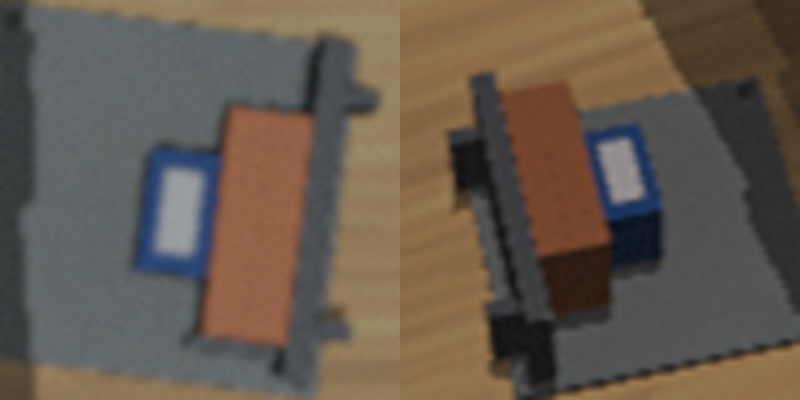

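All four ends now line up to within 0.5 mm in both views. The block is flat against the outermost plate, and the robot is clear.

```bash
python3 -c "
from workcell import arm
print(arm.job_done())"
```

```text
the job is handed in; nothing more can be done
None
```

The job is handed in: the four plates stand upright against the backstop with their ends flush at the fence, and the blue block stands flat against the outermost plate near mid-row; I nudged that plate about 3 mm back to the fence after the block was placed.

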